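# Wedge a divider between two topping pans

### The arm

A 6-joint arm with a two-finger parallel gripper is mounted at the origin on the work surface. World frame = base frame: x ahead of the robot, y to its left, z up, the work surface at z = 0. Lengths are in m, angles in degrees, forces in N, time in s.
With the tool pointing down it reaches from about 0.4 to 0.825 m from the base axis. Payload 7 kg.
Tool frame: the origin (TCP) lies on the mounting face of the last link; the fingertips stand 178 mm ahead of it and the grasp point (between the pads) lies 159 mm ahead of it; z points along the fingers, y is the direction in which the jaws open and shut (so a half turn about z gives the same grasp; the last joint's range is limited). The gripper opens to 88 mm and grips with 3 to 60 N. Pads are 19 mm wide; open, the fingers measure 130 mm over their backs; the gripper's body (78 mm by 193 mm) begins 47 mm behind the grasp point.
Start: joints at [-58.665, 20.546, 0.682, 0, -70.136, -16.507], TCP at [0.173, -0.653, 0.405] pointing down, gripper open.
Joint ranges: [-176.03, 176.03], [-82.01, 121.73], [-58.28, 71.71], [-173.87, 95.51], [-174.79, -0.11], [-173.66, 173.66]. Speed limits (degrees/s): [136.94, 136.94, 172.46, 180, 180, 180].

### API

Orientations are given as [roll, pitch, yaw] about the fixed x, y, z axes, in that order (R = Rz(yaw) Ry(pitch) Rx(roll)).
In Python, from plant import r gives the robot as it stands. The module is installed in compiled form; this text tells all that it offers.
- The arm moves only by the tool carry_out, never from a script. Its argument "plan" is a list of rows, each a list of 3 entries, a list of its own where there are three numbers: the shift along the tool's x, y, z in m, then the turn, a rotation vector about the tool's x, y, z in degrees, then the closure in counts, from 0 (fully open) to 255 (shut). In form: [[[x, y, z], [ax, ay, az], hand], ...]. A call has 1 to 12 rows; each row shifts and turns the commanded pose from where the row before left it, along the tool's axes as they then stand; what a row does not reach is not made up. A row lasts 1/12 s, in which the tool goes at most 41.7 mm and 7.16 degrees, less where a joint would pass 70% of its speed; a pose out of reach is approached as far as the arm can. A call is refused whole if a number of a shift passes 0.0417 or a number of a turn 7.16, either way. A call with a gripper value outside its range is refused whole. The fingers move at their own pace and stop on an object; "grip_force" is the grip in N (left out, the last holds). Time passes only in rows, so rows that do not move let the fingers close. It gives the time, the measured TCP pose, the force and the opening at its end, in the units of the state.
- r.get_state(): the state, without advancing time (a new reading comes with each control period).
- r.capture(name): name is "scene" or "top" or "wrist"; returns the picture (420x560x3 uint8, red, green, blue); there is no depth.
- r.get_calibration(name): a dict with "K" (3x3 intrinsics, pixels), "D" ([k1, k2, p1, p2, k3] as OpenCV has them; the pictures are not rectified), "rvec" (rotation vector, rad) and "tvec" (3), from world to camera coordinates, as OpenCV has them. Camera axes: x right, y down, z forward; pixel columns grow to the right and rows downward; lengths in m; the calibration is good to about 2 mm. A picture is of the moment at which its call begins: read the wrist's pose just before it. get_calibration takes no time and is no camera call; for the wrist camera it gives the pose at the moment of the call.
- r.close_job(): hands the job in, once; it reports no verdict.
The state is a dict: "time_s": time; "joints": joint angles; "qd": joint speeds; "joint_torque": joint torques, N m; "tcp_pos": TCP position; "eef_rot": TCP orientation; "contact_force": force on the tool from outside, world axes, zero at the start; "moment": the same for the moment, N m; "gripper_width": finger opening in m.
Only numpy, scipy, OpenCV 4.12 (cv2) and the standard library are available. Lean on these libraries where they do the work, as an engineer would, in place of code of your own. Each camera call takes 0.05 s, during which the arm holds its last target. There are 200 camera calls.

### The job

Take the wooden divider out of its stand and slide it, notched edge down, into the tight gap between the pan with the wooden lid and the open pan next to it, spreading the pans apart. Feel for the crossbar hidden under the pans and shift the divider along the gap until its notch drops over the bar and the edge is fully down on the case floor; press gently, leave all pans flat in the case, let go, and do not disturb the bottle, cup and bowl.

Things in the scene. Friction and masses are not known exactly. Their poses are not given: they have to be found in the camera images.
- case: Fixed open wooden case, outside 176 (x) x 320 (y) x 40 mm high, walls 10 mm; inside 156 x 300. Origin: centre of its underside, on the table; z up. Floor 10 mm above the origin. The pans stand in a row along y. On the floor a fixed steel crossbar (10 mm wide in x, 9 high) runs along y under the whole row, up to 20 mm to either side of x = 0; the pans hide all but its ends.
- pan_lid: Loose steel pan with a recessed dark wooden lid with a batten (one piece with it), 150 (x) x 86 (y) x 55 mm, 0.3 to 0.55 kg, at either end of the row. Rim: a bead of 4 mm radius, the widest part, top 55 mm above the origin; the batten reaches 57. It stands on two 12 mm skids, so the crossbar passes below. Origin: centre of its underside, on the case floor; x along the gaps, z up.
- pan_mid: Loose open steel pan in the middle of the row, same size, mass, rim and skids as pan_lid, walls 3 mm thick. Between its rim and each neighbour's there is a gap of 3 to 6 mm at the start. Pans slide on the case floor when pushed with a few newtons; about 15 mm are free at each end of the row. Origin: centre of its underside; x along the gaps, z up.
- pan_end: Loose open steel pan at the other end of the row, like pan_mid. Origin: centre of its underside; z up.
- divider: Loose wooden board of wedge section, 104 mm long (x), 80 high (z); thickness (y) 4 mm at the rounded lower edge, growing evenly to 15 at the top; 0.12 kg. In the middle of the lower edge a notch, 14 mm wide (x), 11 deep. In the middle 44 mm the upper 26 mm have flat parallel recesses, 11 mm thick: grip there from above. Ends alike. Origin: middle of the lower edge; z up.
- divider_top (a point): Middle of the divider's top edge, 80 mm above its origin. Pushing the divider in takes some 3 to 10 N; the pans do not spring back. Off the crossbar's place its lower edge stops on the bar, 9 mm too high: keep it lightly pressed and shift it along the gap (x) until the notch drops over the bar. Home, its edge is on the case floor and its top 25 mm above the rims.
- stand: Fixed dark wooden stand 128 (x) x 60 (y) mm, 26 mm high, with a 7.2 mm wide groove along its x axis in which the divider stands upright; groove floor 8 mm above the origin. Origin: centre of its underside, on the table; z up.
- soy: Bystander: brown glass bottle, 54 mm diameter, 130 mm high. Origin: centre of its underside.
- cup: Bystander: blue cup, 68 mm diameter, 75 mm high. Origin: centre of its underside.
- bowl: Bystander: white bowl, 110 mm diameter, 50 mm high. Origin: centre of its underside.

How it is judged (in metres and radians):
On the way, in this order (a step that is already met when the one before it is completed fails the run):
1. The divider is lifted clear of its stand (z of divider in the frame of stand above 0.045 m), for 0.1 s.
2. The divider's lower edge has entered the gap between the lidded pan and the middle pan (horizontal distance between divider and pan_lid below 0.06 m and horizontal distance between divider and pan_mid below 0.06 m and angle between the x axis of divider and the x axis of case, either way round below 0.12 rad and angle between divider's own z axis and vertical below 0.13 rad and z of divider in the frame of case below 0.056 m), for 0.1 s.
At the end, for the whole second after the job is handed in: Divider between the lidded and the middle pan (60 mm from either middle at most), notch over the bar, lower edge within 3 mm of the case floor, upright within 0.13 rad, along the gap within 0.12 rad, released, at rest; all pans flat on the case floor (4 mm, 0.05 rad) (horizontal distance between divider and pan_lid below 0.06 m and horizontal distance between divider and pan_mid below 0.06 m and angle between the x axis of divider and the x axis of case, either way round below 0.12 rad and angle between divider's own z axis and vertical below 0.13 rad and z of divider in the frame of case between 0.006 and 0.013 m and linear speed of divider below 0.02 m/s and z of each of pan_lid, pan_mid, pan_end in the frame of case below 0.014 m and angle between each of pan_lid, pan_mid, pan_end's own z axis and vertical below 0.05 rad); the robot touches nothing.
It fails at once if The divider is pressed onto the case or its crossbar with more than 45 N (contact force between divider and case above 45 N).
It fails at once if A pan is tipped by more than 0.2 rad (angle between any of pan_lid, pan_mid, pan_end's own z axis and vertical above 0.2 rad).
It fails at once if The bottle, cup or bowl is moved by more than 20 mm (distance of any of soy, cup, bowl from where it was at the start of the episode above 0.02 m).
It also fails if it takes over 67 s, if anything falls off the work surface, if the arm or the gripper's body presses on something with over 40 N, if the wrist force passes 120 N, or if a joint passes its speed limit or range.

## Working session

There is one attempt and no reset: what is moved stays moved. The work goes in short steps, Python scripts to look and compute and a tool call to move; the robot and the scene stay as the last step left them, time stands still between calls to the robot, and variables do not carry over. Pictures are saved under pics/ and viewed, about 8 in all and at most 12, crops included, and the job is handed in when it is done.

Besides the shell and the picture viewer there is one more tool, called after "Request:" by a JSON object that holds its "fn" and its "kwargs". carry_out: Moves the arm, as the interface text tells. Its arguments: {"type":"object","properties":{"plan":{"type":"array","items":{"type":"array"}},"grip_force":{"type":"number"}},"required":["plan"]}

```bash
mkdir -p pics; cat > h.py <<'E'
import numpy as np, cv2
from plant import r
def save(cam,name):
    c=r.get_calibration(cam); im=r.capture(cam)
    cv2.imwrite(f'pics/{name}.png',cv2.cvtColor(im,cv2.COLOR_RGB2BGR)); np.savez(f'pics/{name}.npz',**{k:np.array(v,float) for k,v in c.items()})
    return im,c
def load(name): return cv2.imread(f'pics/{name}.png'),dict(np.load(f'pics/{name}.npz'))
def ray(c,px,z):
    px=np.array(px,float).reshape(-1,1,2)
    u=cv2.undistortPoints(px,np.array(c['K']),np.array(c['D']))[:,0]
    R=cv2.Rodrigues(np.array(c['rvec'],float))[0];t=np.array(c['tvec'],float).ravel()
    o=-R.T@t; d=np.c_[u,np.ones(len(u))]@R
    return o+d*((np.broadcast_to(z,len(d))-o[2])/d[:,2])[:,None]
def proj(c,P): return cv2.projectPoints(np.array(P,float).reshape(-1,1,3),np.array(c['rvec']),np.array(c['tvec']),np.array(c['K']),np.array(c['D']))[0][:,0]
E
python3 - <<'E'
from h import *
for n in ('top','scene'):
    im,c=save(n,n+'0'); R=cv2.Rodrigues(np.array(c['rvec'],float))[0]; print(n,-R.T@np.array(c['tvec'],float).ravel(),R[2])
print(r.get_state())
E
```

```text
top [0.34835499 0.0359128  0.99535325] [ 0.22769102 -0.01817391 -0.97356382]
scene [ 1.14498345 -0.45267256  0.98720967] [-0.50954576  0.4109869  -0.75594503]
{'time_s': 0.1, 'joints': array([-5.86663251e+01,  2.05885882e+01,  6.39990316e-01, -1.63582802e-02,
       -7.01366199e+01, -1.65074173e+01]), 'qd': array([ 0.00017876, -0.11121792,  0.08477318,  0.10076586,  0.00863046,
        0.03993856]), 'joint_torque': array([-8.65752536e-04, -5.84162199e+01,  2.93750238e+01,  7.01549068e+00,
        1.00948586e-02, -5.42761381e-05]), 'tcp_pos': array([ 0.17268509, -0.65236925,  0.40381367]), 'eef_rot': array([ 1.79913925e+02, -9.47094994e-03, -1.65179305e+02]), 'contact_force': array([-0.40227575,  0.66075132,  0.37945513]), 'moment': array([-0.00511839,  0.02376869, -0.02745511]), 'gripper_width': 0.08790450914714881}
```

View pics/top0.png

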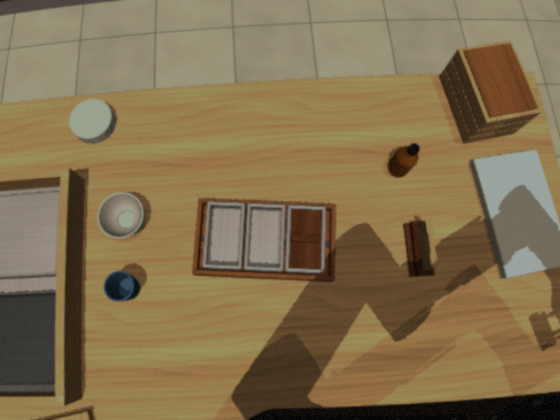

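View pics/scene0.png

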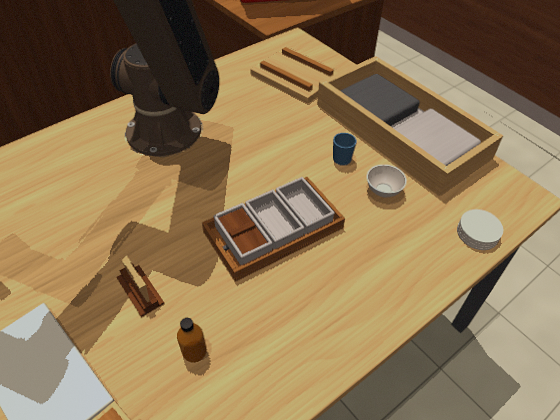

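The top view shows the case around (265,240), with the lidded pan at its right (-y) end around (306,240). The stand with the divider is around (420,248), in shadow, and the bottle is at (405,158). I'll enlarge both for corner picking.

```bash
python3 - <<'E'
from h import *
im,c=load('top0')
g=lambda im:(255*(im/255.)**.55).astype(np.uint8)
a=cv2.resize(g(im[190:290,185:345]),None,fx=5,fy=5,interpolation=cv2.INTER_CUBIC)[:, :800]
b=cv2.resize(g(im[205:290,385:455]),None,fx=4.5,fy=4.5,interpolation=cv2.INTER_CUBIC)
cv2.imwrite('pics/a.png',a)
s,c2=load('scene0')
d=cv2.resize(g(s[245:325,105:175]),(450,514),interpolation=cv2.INTER_CUBIC)
o=np.zeros((514,800,3),np.uint8); o[:b.shape[0],:b.shape[1]]=b; o[:,330:780]=d
cv2.imwrite('pics/b.png',o)
E
```

```text
(no output)
```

View pics/a.png

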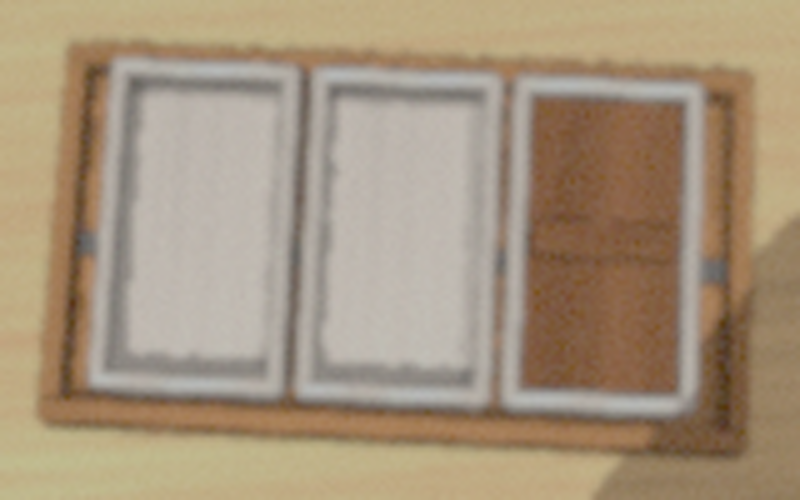

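View pics/b.png

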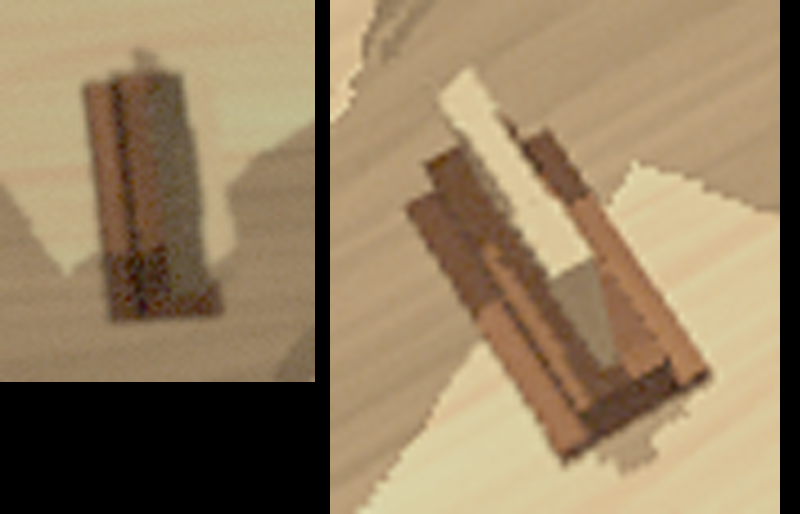

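```bash
cat > m.py <<'E'
from h import *
np.set_printoptions(precision=4,suppress=True)
def un(p,f,ox,oy): p=np.array(p,float); return (p+.5)/f-.5+[ox,oy]
_,c=load('top0');_,s=load('scene0')
P=ray(c,un([(70,43),(750,70),(745,453),(40,424)],5,185,190),.04); print('case',P,P.mean(0),np.linalg.norm(np.diff(P,axis=0),axis=1))
e=(P[1]+P[2]-P[0]-P[3])/2;print('case y-axis dir',np.degrees(np.arctan2(e[1],e[0]))); 
for n,q in (('end',[(112,60),(303,65),(284,400),(89,390)]),('mid',[(312,66),(503,74),(490,408),(295,398)]),('lid',[(517,75),(704,82),(695,414),(500,408)])):
    Q=ray(c,un(q,5,185,190),.055); print(n,Q.mean(0),np.linalg.norm(np.diff(Q,axis=0),axis=1))
B=ray(c,un([(86,243),(500,262),(712,270)],5,185,190),.019);print('bar',B)
w=lambda q:(np.array(q,float)-[330,0]+.5)/6.43-.5+[105,245]
D=ray(s,w([(468,68),(440,97),(550,278),(595,255)]),.088);print('div top',D,D.mean(0))
S=ray(s,w([(548,128),(408,207),(567,462),(710,376)]),.026);print('stand',S,S.mean(0),np.linalg.norm(np.diff(S,axis=0),axis=1))
print('div top corners in top crop',(proj(c,D)-[385,205])*4.5)
T=ray(c,un([(84,84),(182,73),(222,312),(112,320)],4.5,385,205),.026);print('stand top',T,T.mean(0),np.linalg.norm(np.diff(T,axis=0),axis=1))
E
python3 m.py
```

```text
case [[ 0.6276  0.1781  0.04  ]
 [ 0.5934 -0.1355  0.04  ]
 [ 0.4181 -0.1155  0.04  ]
 [ 0.4521  0.1972  0.04  ]] [0.5228 0.0311 0.04  ] [0.3154 0.1765 0.3145]
case y-axis dir -96.20600342546318
end [0.5344 0.1216 0.055 ] [0.0872 0.1524 0.0861]
mid [0.5248 0.0312 0.055 ] [0.0868 0.1516 0.0857]
lid [ 0.5149 -0.0595  0.055 ] [0.0851 0.1509 0.0858]
bar [[ 0.5369  0.1767  0.019 ]
 [ 0.5152 -0.0142  0.019 ]
 [ 0.5047 -0.1118  0.019 ]]
div top [[ 0.4352 -0.3222  0.088 ]
 [ 0.4406 -0.3358  0.088 ]
 [ 0.5305 -0.3396  0.088 ]
 [ 0.5316 -0.3231  0.088 ]] [ 0.4845 -0.3302  0.088 ]
stand [[ 0.4293 -0.3018  0.026 ]
 [ 0.4295 -0.3593  0.026 ]
 [ 0.5578 -0.3619  0.026 ]
 [ 0.558  -0.3057  0.026 ]] [ 0.4937 -0.3322  0.026 ] [0.0575 0.1284 0.0562]
div top corners in top crop [[204.374  261.0832]
 [229.8103 247.8916]
 [210.0825  65.8437]
 [177.6662  65.8909]]
stand top [[ 0.5389 -0.2952  0.026 ]
 [ 0.5412 -0.3486  0.026 ]
 [ 0.4155 -0.3514  0.026 ]
 [ 0.416  -0.2932  0.026 ]] [ 0.4779 -0.3221  0.026 ] [0.0535 0.1257 0.0582]
```

Request:
{"fn": "carry_out", "kwargs": {"plan": [[[0,0,0],[0,0,7.1],0],[[0,0,0],[0,0,7.1],0],[[-0.03,0.03,0],[0,0,0.6],0],[[-0.031,0.0325,0],[0,0,0],0],[[-0.031,0.0325,0],[0,0,0],0],[[-0.031,0.0325,0],[0,0,0],0],[[-0.031,0.0325,0],[0,0,0],0],[[-0.031,0.0325,0],[0,0,0],0],[[-0.031,0.0325,0],[0,0,0],0],[[-0.031,0.0325,0],[0,0,0],0],[[-0.031,0.0325,0],[0,0,0],0],[[-0.031,0.0325,0],[0,0,0],0]]}}

```text
time_s: 1.1
tcp_pos: [0.4615, -0.3494, 0.4046]
eef_rot: [180.0, -0.0, -180.0]
contact_force: [0.5, -0.4, -1.6]
gripper_width: 0.0871
```

Request:
{"fn": "carry_out", "kwargs": {"plan": [[[0,0,0],[0,0,0],0],[[0,0,0],[0,0,0],0],[[0,0,0],[0,0,0],0],[[0,0,0],[0,0,0],0]]}}

```text
time_s: 1.43
tcp_pos: [0.4599, -0.3518, 0.4044]
eef_rot: [180.0, -0.0, 180.0]
contact_force: [0.3, 0.6, -0.1]
gripper_width: 0.0874
```

```bash
python3 - <<'E'
from h import *
im,c=save('wrist','w1');save('top','top1')
R=cv2.Rodrigues(np.array(c['rvec'],float))[0]; print(-R.T@np.array(c['tvec'],float).ravel(),R[2],r.get_state()['tcp_pos'],r.get_state()['eef_rot'],r.get_state()['joints'])
E
```

```text
[ 0.38557512 -0.35215939  0.38404364] [ 0.27436929 -0.00098743 -0.9616239 ] [ 0.45969218 -0.35215629  0.40458085] [ 1.79996096e+02 -1.38845091e-02  1.79925035e+02] [-1.81117998e+01  1.15798008e+01 -1.17552306e+01  6.38857121e-04
 -6.66793797e+01 -7.19634191e+01]
```

View pics/w1.png

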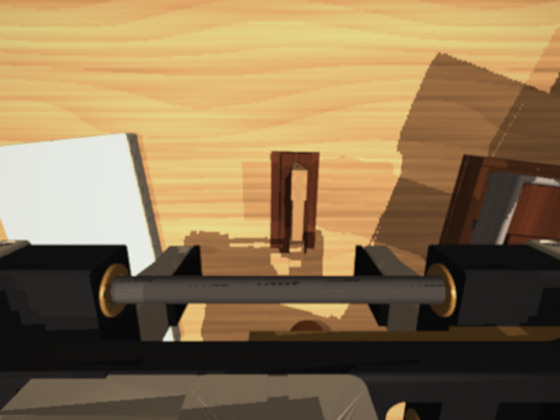

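```bash
python3 - <<'E'
from h import *
im,c=load('w1'); cv2.imwrite('pics/w1c.png',cv2.resize(im[140:260,240:350],None,fx=5,fy=5,interpolation=cv2.INTER_CUBIC))
E
```

```text
(no output)
```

View pics/w1c.png

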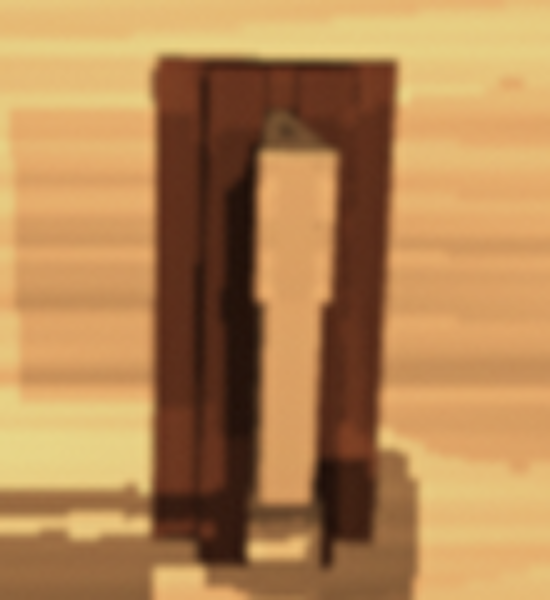

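```bash
python3 - <<'E'
from h import *
np.set_printoptions(precision=4,suppress=True)
_,c=load('w1')
u=lambda q:(np.array(q,float)+.5)/5-.5+[240,140]
D=ray(c,u([(257,150),(337,150),(255,302),(332,302),(262,302),(322,302),(262,500),(316,500)]),.088);print(D)
a=(D[0]+D[1])/2;b=(D[2]+D[3])/2;e=(D[6]+D[7])/2
print('len30',np.linalg.norm(b-a),'axis',np.degrees(np.arctan2(*(b-a)[1::-1])),np.degrees(np.arctan2(*(e-a)[1::-1])))
d=(e-a)/np.linalg.norm(e-a); print('centre',a+.052*d,b+.022*d)
S=ray(c,u([(157,58),(397,62),(157,535),(372,540)]),0.);print(S,S.mean(0))
_,t=load('top0'); print((proj(t,[a+.052*d,a,a+.104*d])-[385,205])*4.5)
E
```

```text
[[ 0.4265 -0.339   0.088 ]
 [ 0.4265 -0.3232  0.088 ]
 [ 0.4573 -0.339   0.088 ]
 [ 0.4573 -0.3234  0.088 ]
 [ 0.4573 -0.3376  0.088 ]
 [ 0.4573 -0.3254  0.088 ]
 [ 0.5002 -0.337   0.088 ]
 [ 0.5002 -0.3256  0.088 ]]
len30 0.03081168244455806 axis -0.20973467459029763 -0.20113311338799122
centre [ 0.4785 -0.3312  0.088 ] [ 0.4793 -0.3313  0.088 ]
[[ 0.4155 -0.3605  0.    ]
 [ 0.4166 -0.3001  0.    ]
 [ 0.5446 -0.3613  0.    ]
 [ 0.546  -0.3021  0.    ]] [ 0.4807 -0.331   0.    ]
[[209.4939 171.1348]
 [224.539  277.6641]
 [194.244   66.8972]]
```

Request:
{"fn": "carry_out", "kwargs": {"plan": [[[-0.02,0.021,0],[0,0,0],0],[[0,0,0.03],[0,0,0],0],[[0,0,0.03],[0,0,0],0],[[0,0,0.03],[0,0,0],0],[[0,0,0.02],[0,0,0],0],[[0,0,0],[0,0,0],0],[[0,0,0],[0,0,0],0],[[0,0,0],[0,0,0],0]]}}

```text
time_s: 2.2
tcp_pos: [0.4808, -0.3311, 0.2962]
eef_rot: [-179.9, 0.1, 180.0]
contact_force: [0.3, -0.4, 0.5]
gripper_width: 0.0875
```

```bash
python3 - <<'E'
from h import *
s=r.get_state(); print(s['tcp_pos'],s['eef_rot'])
im,c=save('wrist','w2')
E
```

```text
[ 0.48080373 -0.33110976  0.2961529 ] [-1.79941501e+02  8.49540021e-02  1.79991154e+02]
```

View pics/w2.png

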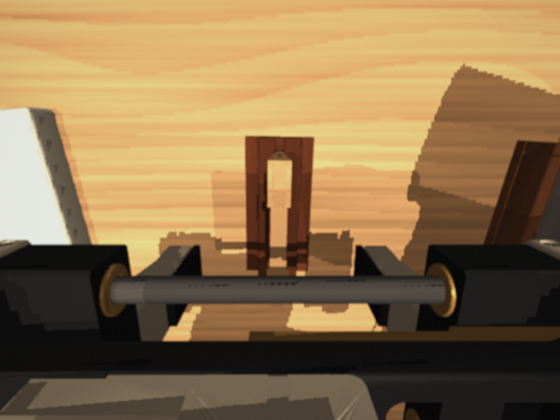

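The divider (around 279,195) is centred between the jaws. I'll descend and grip.

Request:
{"fn": "carry_out", "kwargs": {"plan": [[[0.001,0,0.02],[0,0,0],0],[[0,0,0.02],[0,0,0],0],[[0,0,0.009],[0,0,0],0],[[0,0,0],[0,0,0],0],[[0,0,0],[0,0,0],255],[[0,0,0],[0,0,0],255],[[0,0,0],[0,0,0],255],[[0,0,0],[0,0,0],255],[[0,0,0],[0,0,0],255],[[0,0,0],[0,0,0],255],[[0,0,0],[0,0,0],255],[[0,0,0],[0,0,0],255]], "grip_force": 40}}

```text
time_s: 3.25
tcp_pos: [0.4796, -0.3302, 0.2458]
eef_rot: [-180.0, 0.0, -180.0]
contact_force: [-0.8, 1.4, 0.3]
gripper_width: 0.0399
```

Request:
{"fn": "carry_out", "kwargs": {"plan": [[[0,0,0],[0,0,0],255],[[0,0,0],[0,0,0],255],[[0,0,0],[0,0,0],255],[[0,0,0],[0,0,0],255]]}}

```text
time_s: 3.58
tcp_pos: [0.4795, -0.3302, 0.2456]
eef_rot: [180.0, -0.0, -180.0]
contact_force: [-0.7, 0.7, -0.0]
gripper_width: 0.0132
```

Request:
{"fn": "carry_out", "kwargs": {"plan": [[[0,0,0],[0,0,0],255],[[0,0,0],[0,0,0],255],[[0,0,0],[0,0,0],255],[[0,0,0],[0,0,0],255],[[0,0,-0.005],[0,0,0],255],[[0,0,-0.01],[0,0,0],255],[[0,0,-0.01],[0,0,0],255],[[0,0,-0.015],[0,0,0],255],[[0,0,-0.02],[0,0,0],255],[[0,0,-0.02],[0,0,0],255],[[0,0,-0.02],[0,0,0],255],[[0,0,0],[0,0,0],255]]}}

```text
time_s: 4.58
tcp_pos: [0.4805, -0.3305, 0.3514]
eef_rot: [-179.8, 0.4, -179.9]
contact_force: [0.9, 0.0, -1.2]
gripper_width: 0.0109
```

Request:
{"fn": "carry_out", "kwargs": {"plan": [[[0,0,-0.01],[0,0,0],255],[[0,0,0],[0,0,0],255],[[0,0,0],[0,0,0],255]]}}

```text
time_s: 4.83
tcp_pos: [0.4795, -0.3301, 0.3561]
eef_rot: [180.0, 0.0, -180.0]
contact_force: [1.3, -0.5, -1.0]
gripper_width: 0.0105
```

```bash
python3 - <<'E'
from h import *
s=r.get_state(); print(s['tcp_pos'],s['eef_rot'],s['contact_force'],s['gripper_width'],s['joints'])
E
```

```text
[ 0.47945577 -0.33005533  0.35614296] [ 1.79996380e+02  3.97009700e-02 -1.79967552e+02] [ 1.31880364 -0.47143696 -1.01192804] 0.010518199320098424 [-1.53094565e+01  1.39468709e+01 -1.53044080e+01 -1.60462652e-02
 -6.07113936e+01 -7.46502484e+01]
```

Request:
{"fn": "carry_out", "kwargs": {"plan": [[[-0.0045,0.0395,0],[0,0,0],255],[[-0.0045,0.0395,0],[0,0,0],255],[[-0.0045,0.0395,0],[0,0,0],255],[[-0.0045,0.0395,0],[0,0,0],255],[[-0.0045,0.0395,0],[0,0,0],255],[[-0.0045,0.0395,0],[0,0,0],255],[[-0.0045,0.0395,0],[0,0,0],255],[[-0.0045,0.0395,0],[0,0,0],255],[[0,0,0.01],[0,0,6.2],255],[[0,0,0.01],[0,0,0],255],[[0,0,0.01],[0,0,0],255],[[0,0,0],[0,0,0],255]]}}

```text
time_s: 5.83
tcp_pos: [0.5142, -0.0151, 0.3227]
eef_rot: [-179.9, -0.3, 173.9]
contact_force: [0.3, -0.3, -1.7]
gripper_width: 0.0105
```

Request:
{"fn": "carry_out", "kwargs": {"plan": [[[0,0,0],[0,0,0],255],[[0,0,0],[0,0,0],255],[[0,0,0],[0,0,0],255]]}}

```text
time_s: 6.08
tcp_pos: [0.5156, -0.0151, 0.326]
eef_rot: [180.0, 0.0, 173.8]
contact_force: [-0.4, -0.9, -0.6]
gripper_width: 0.0107
```

```bash
python3 - <<'E'
from h import *
im,c=save('wrist','w3')
s=r.get_state(); print(s['tcp_pos'],s['eef_rot'],s['contact_force'],s['gripper_width'])
a=im[60:270,130:430,::-1]; cv2.imwrite('pics/w3c.png',cv2.resize(a,(800,560),interpolation=cv2.INTER_CUBIC))
E
```

```text
[ 0.51553693 -0.01493439  0.32610328] [1.79986765e+02 4.00937535e-02 1.73788234e+02] [ 1.09689276  1.50194437 -0.62424758] 0.011079451188700292
```

View pics/w3c.png

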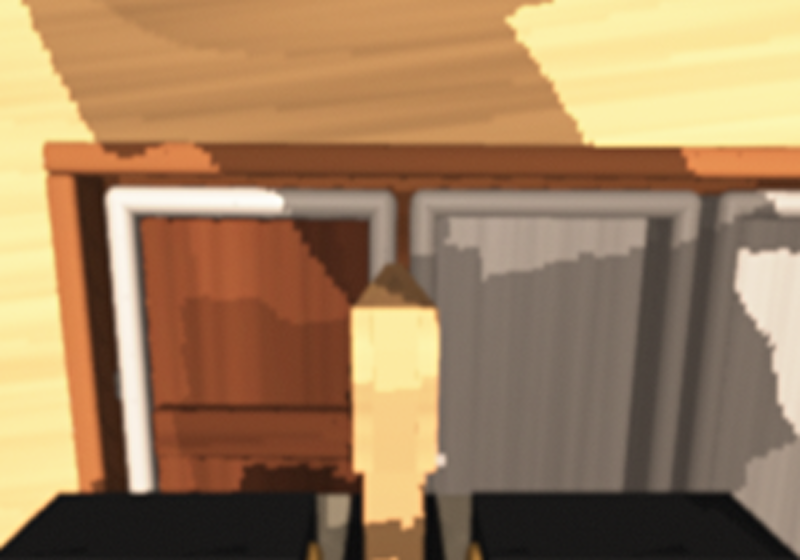

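```bash
python3 - <<'E'
from h import *
np.set_printoptions(precision=4,suppress=True)
_,c=load('w3')
u=lambda q:(np.array(q,float)+.5)/(8/3)-.5+[130,60]
a=np.radians(-6.2);X=np.array([np.cos(a),np.sin(a)]);Y=np.array([-X[1],X[0]]);T=np.array([.5155,-.0149])
def cf(q,z): P=ray(c,u(q),z)[:,:2]-T; return np.c_[P@X,P@Y]*1000
print('gap edges',cf([(396,205),(396,240),(412,205),(412,240)],.062))
print('lid L/R far corners',cf([(104,190),(396,190),(412,192),(701,195)],.063))
print('div low apex',cf([(393,262)],.0885)); print('div top',cf([(350,306),(435,306)],.168))
print('case outer far corners',cf([(46,145)],.04),cf([(46,168),(95,480)],.04))
E
```

```text
gap edges [[-66.2573  -0.1548]
 [-56.115   -0.1498]
 [-66.2559   4.5687]
 [-56.1138   4.6297]]
lid L/R far corners [[-70.5541 -85.5828]
 [-70.5465  -0.1588]
 [-69.98     4.5252]
 [-69.0859  89.1577]]
div low apex [[-52.2928  -1.0032]]
div top [[-52.8157  -8.2888]
 [-52.8131   6.3793]]
case outer far corners [[ -83.907  -110.5572]] [[ -76.9541 -111.3958]
 [  29.0367 -106.7702]]
```

Request:
{"fn": "carry_out", "kwargs": {"plan": [[[0,0.003,0],[0,0,0],255],[[0,0,0.008],[0,0,0],255],[[0,0,0.008],[0,0,0],255],[[0,0,0.003],[0,0,0],255],[[0,0,0.003],[0,0,0],255],[[0,0,0.003],[0,0,0],255],[[0,0,0.002],[0,0,0],255],[[0,0,0.002],[0,0,0],255],[[0,0,0.002],[0,0,0],255],[[0,0,0],[0,0,0],255],[[0,0,0],[0,0,0],255]]}}

```text
time_s: 7.05
tcp_pos: [0.5156, -0.0113, 0.2945]
eef_rot: [180.0, -0.0, 173.8]
contact_force: [0.1, -0.8, -1.6]
gripper_width: 0.0106
```

Request:
{"fn": "carry_out", "kwargs": {"plan": [[[0,0,0.002],[0,0,0],255],[[0,0,0.002],[0,0,0],255],[[0,0,0.002],[0,0,0],255],[[0,0,0.002],[0,0,0],255],[[0,0,0.002],[0,0,0],255],[[0,0,0],[0,0,0],255]]}}

```text
time_s: 7.55
tcp_pos: [0.5156, -0.0112, 0.2842]
eef_rot: [180.0, -0.0, 173.8]
contact_force: [0.3, -0.6, -3.2]
gripper_width: 0.0104
```

Request:
{"fn": "carry_out", "kwargs": {"plan": [[[0,0,0.002],[0,0,0],255],[[0,0,0.002],[0,0,0],255],[[0,0,0.002],[0,0,0],255],[[0,0,0.002],[0,0,0],255],[[0,0,0.002],[0,0,0],255],[[0,0,0],[0,0,0],255]]}}

```text
time_s: 8.05
tcp_pos: [0.5158, -0.011, 0.2743]
eef_rot: [180.0, 0.0, 173.8]
contact_force: [1.4, -0.0, -2.2]
gripper_width: 0.0107
```

Request:
{"fn": "carry_out", "kwargs": {"plan": [[[0,0,0.002],[0,0,0],255],[[0,0,0.002],[0,0,0],255],[[0,0,0.002],[0,0,0],255],[[0,0,0.002],[0,0,0],255],[[0,0,0.002],[0,0,0],255],[[0,0,0],[0,0,0],255]]}}

```text
time_s: 8.55
tcp_pos: [0.5157, -0.0112, 0.2642]
eef_rot: [180.0, -0.0, 173.8]
contact_force: [-0.3, 0.2, -2.0]
gripper_width: 0.0105
```

Request:
{"fn": "carry_out", "kwargs": {"plan": [[[0,0,0.001],[0,0,0],255],[[0,0,0.001],[0,0,0],255],[[0,0,0.001],[0,0,0],255],[[0,0,0.001],[0,0,0],255],[[0,0,0],[0,0,0],255]]}}

```text
time_s: 8.97
tcp_pos: [0.5158, -0.0112, 0.2605]
eef_rot: [180.0, 0.0, 173.8]
contact_force: [1.5, -0.2, -0.8]
gripper_width: 0.0107
```

```bash
python3 - <<'E'
from h import *
s=r.get_state(); print(s['tcp_pos'],s['eef_rot'],s['contact_force'],s['moment'],s['gripper_width'])
E
```

```text
[ 0.51578173 -0.01118989  0.26053249] [1.79995578e+02 9.24807141e-03 1.73829322e+02] [ 1.48186127 -0.21898566 -0.81166538] [ 0.08862568 -0.42411592 -0.1236754 ] 0.010729121553569813
```

Request:
{"fn": "carry_out", "kwargs": {"plan": [[[0,0,0.001],[0,0,0],255],[[0,0,0.001],[0,0,0],255],[[0,0,0.001],[0,0,0],255],[[0,0,0],[0,0,0],255],[[0,0,0],[0,0,0],255]]}}

```text
time_s: 9.38
tcp_pos: [0.5157, -0.0112, 0.2575]
eef_rot: [180.0, -0.0, 173.8]
contact_force: [2.2, 0.3, -2.4]
gripper_width: 0.0104
```

Request:
{"fn": "carry_out", "kwargs": {"plan": [[[0,0,0.001],[0,0,0],255],[[0,0,0.001],[0,0,0],255],[[0,0,0],[0,0,0],255],[[0,0,0],[0,0,0],255]]}}

```text
time_s: 9.72
tcp_pos: [0.5157, -0.0112, 0.2555]
eef_rot: [180.0, -0.0, 173.8]
contact_force: [0.5, -0.4, -1.6]
gripper_width: 0.0111
```

Request:
{"fn": "carry_out", "kwargs": {"plan": [[[0,0,0.001],[0,0,0],255],[[0,0,0.001],[0,0,0],255],[[0,0,0],[0,0,0],255],[[0,0,0],[0,0,0],255]]}}

```text
time_s: 10.05
tcp_pos: [0.5157, -0.0112, 0.2535]
eef_rot: [-180.0, -0.0, 173.8]
contact_force: [0.6, 0.3, -0.9]
gripper_width: 0.0107
```

Request:
{"fn": "carry_out", "kwargs": {"plan": [[[0,0,0.001],[0,0,0],255],[[0,0,0.001],[0,0,0],255],[[0,0,0],[0,0,0],255],[[0,0,0],[0,0,0],255]]}}

```text
time_s: 10.38
tcp_pos: [0.5157, -0.0112, 0.2515]
eef_rot: [-180.0, -0.0, 173.8]
contact_force: [1.2, 0.7, -1.1]
gripper_width: 0.0109
```

Request:
{"fn": "carry_out", "kwargs": {"plan": [[[0,0,0.001],[0,0,0],255],[[0,0,0.001],[0,0,0],255],[[0,0,0],[0,0,0],255],[[0,0,0],[0,0,0],255]]}}

```text
time_s: 10.72
tcp_pos: [0.5157, -0.0112, 0.2495]
eef_rot: [-180.0, -0.0, 173.8]
contact_force: [0.6, 0.5, -1.0]
gripper_width: 0.0107
```

Request:
{"fn": "carry_out", "kwargs": {"plan": [[[0,0,0.001],[0,0,0],255],[[0,0,0],[0,0,0],255],[[0,0,0],[0,0,0],255]]}}

```text
time_s: 10.97
tcp_pos: [0.5157, -0.0112, 0.2486]
eef_rot: [180.0, 0.0, 173.8]
contact_force: [1.3, 0.6, -0.7]
gripper_width: 0.0108
```

```bash
python3 - <<'E'
from h import *
im,c=save('wrist','w4'); im2,_=save('scene','s4')
s=r.get_state(); print(s['tcp_pos'],s['contact_force'],s['moment'],s['gripper_width'])
a=cv2.resize(im[60:270,130:430,::-1],(500,350)); b=cv2.resize(im2[160:300,180:360,::-1],(300,233))
o=np.zeros((350,800,3),np.uint8);o[:,:500]=a;o[:233,500:]=b;cv2.imwrite('pics/v4.png',o)
E
```

```text
[ 0.51571009 -0.0112239   0.24857173] [ 1.57198499  0.30377599 -1.03472707] [ 0.16049749 -0.502131   -0.00170431] 0.010669400316740872
```

View pics/v4.png

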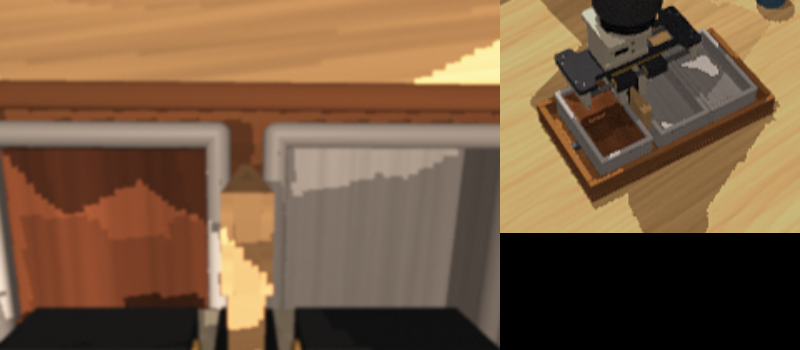

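The divider stands in the widened gap at about (247,250), with the pans flat and spread. Next I'll press gently to feel for the floor.

Request:
{"fn": "carry_out", "kwargs": {"plan": [[[0,0,0.0007],[0,0,0],255],[[0,0,0],[0,0,0],255],[[0,0,0],[0,0,0],255]]}}

```text
time_s: 11.32
tcp_pos: [0.5157, -0.0112, 0.2479]
eef_rot: [180.0, -0.0, 173.8]
contact_force: [-0.1, 0.7, 0.1]
gripper_width: 0.0108
```

Request:
{"fn": "carry_out", "kwargs": {"plan": [[[0,0,0.0007],[0,0,0],255],[[0,0,0],[0,0,0],255],[[0,0,0],[0,0,0],255]]}}

```text
time_s: 11.57
tcp_pos: [0.5157, -0.0112, 0.2475]
eef_rot: [-180.0, 0.0, 173.8]
contact_force: [-0.9, 0.0, 5.2]
gripper_width: 0.0107
```

Contact came at TCP z 0.2477, where the floor should be (edge about 0.010). Releasing and retreating.

Request:
{"fn": "carry_out", "kwargs": {"plan": [[[0,0,0],[0,0,0],180],[[0,0,0],[0,0,0],180],[[0,0,0],[0,0,0],180],[[0,0,0],[0,0,0],180],[[0,0,0],[0,0,0],180],[[0,0,0],[0,0,0],180]]}}

```text
time_s: 12.07
tcp_pos: [0.5157, -0.0113, 0.2471]
eef_rot: [-180.0, -0.0, 173.8]
contact_force: [-0.4, 0.0, -0.1]
gripper_width: 0.0259
```

Request:
{"fn": "carry_out", "kwargs": {"plan": [[[0,0,-0.005],[0,0,0],180],[[0,0,-0.01],[0,0,0],180],[[0,0,-0.02],[0,0,0],180],[[0,0,-0.03],[0,0,0],180],[[0,0,-0.03],[0,0,0],180],[[0,0,-0.03],[0,0,0],180],[[0,-0.04,0],[0,0,0],180],[[0,-0.04,0],[0,0,0],180],[[0,-0.04,0],[0,0,0],180],[[0,-0.04,0],[0,0,0],180],[[0,-0.04,0],[0,0,0],180],[[0,0,0],[0,0,0],180]]}}

```text
time_s: 13.07
tcp_pos: [0.493, -0.2151, 0.3732]
eef_rot: [-179.9, 0.0, 173.6]
contact_force: [-0.0, 0.3, 0.9]
gripper_width: 0.0257
```

```bash
python3 - <<'E'
from h import *
im,c=save('top','t5'); im2,_=save('scene','s5')
print(r.get_state()['tcp_pos'],r.get_state()['gripper_width'])
a=cv2.resize(im[180:290,175:345,::-1],(460,298),interpolation=cv2.INTER_CUBIC); b=cv2.resize(im2[160:300,190:360,::-1],(680,560),interpolation=cv2.INTER_CUBIC)
cv2.imwrite('pics/v5.png',b);
o=np.zeros((300,800,3),np.uint8);o[:298,:460]=a;o[:280,460:]=cv2.resize(b,(340,280));cv2.imwrite('pics/v6.png',o)
E
```

```text
[ 0.49362105 -0.21168927  0.37299404] 0.025796236711120545
```

View pics/v6.png

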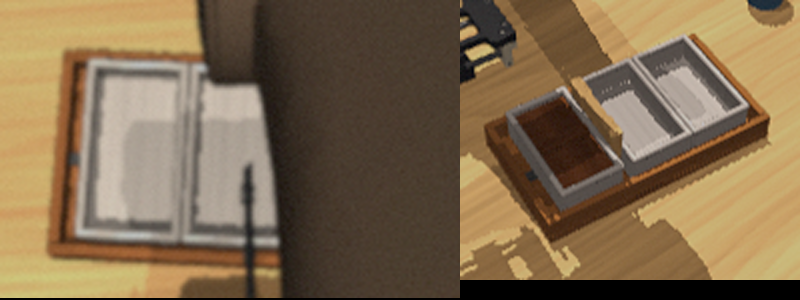

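```bash
python3 - <<'E'
from h import *
_,c=load('s5'); a=np.radians(-6.2);X=np.array([np.cos(a),np.sin(a),0]);Y=np.array([-X[1],X[0],0])
for z in (.09,.099):
    P=[np.array([.5157,-.0112,z])+sx*.052*X+sy*.0075*Y for sx in(-1,1) for sy in(-1,1)]
    print(z,((proj(c,P)-[190,160])*2+[460,0]).round().tolist())
print(r.get_state()['contact_force'],r.get_state()['qd'])
E
```

```text
0.09 [[568.0, 81.0], [579.0, 76.0], [611.0, 137.0], [622.0, 132.0]]
0.099 [[568.0, 76.0], [578.0, 71.0], [611.0, 132.0], [622.0, 127.0]]
[ 0.47480544  0.03575702 -0.08960823] [ 2.84476834 -0.41588633 -0.45790657 -0.07592726  0.42647667 -0.8098687 ]
```

```bash
python3 -c "
import cv2;b=cv2.imread('pics/v5.png')
cv2.imwrite('pics/v7.png',cv2.resize(b[130:330,190:360],None,fx=3,fy=3,interpolation=cv2.INTER_CUBIC))"
```

```text
(no output)
```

View pics/v7.png

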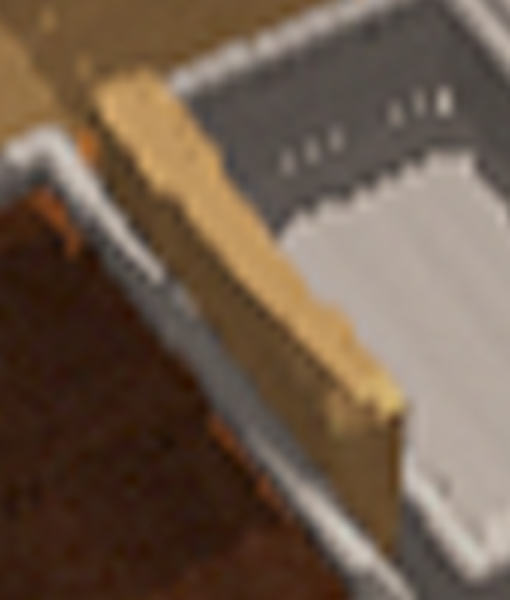

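The divider's top corners fall at (612,134), (622,132) and (571,80). That matches the prediction for a top at 0.090 m (home) rather than 0.099 m (resting on the bar). I'll let the arm settle and hand in.

Request:
{"fn": "carry_out", "kwargs": {"plan": [[[0,0,0],[0,0,0],180],[[0,0,0],[0,0,0],180],[[0,0,0],[0,0,0],180],[[0,0,0],[0,0,0],180]]}}

```text
time_s: 13.5
tcp_pos: [0.4945, -0.2091, 0.3725]
eef_rot: [180.0, 0.0, 173.9]
contact_force: [0.3, 0.9, -0.0]
gripper_width: 0.026
```

```bash
python3 -c "
from plant import r
print(r.close_job())"
```

```text
the job is handed in; nothing more can be done
None
```

I put the divider in the gap between the lidded pan and the middle pan, let go, and handed the job in at about 13.5 s. No verdict was reported, so the result rests on my own checks.

- **Crossbar:** the bar's ends showed in the top picture, so I placed the notch over its estimated position. It went straight down past bar height without resistance, so I did not need to feel along the gap.
- **Fully down:** I felt contact at TCP height 0.2477 m, which puts the lower edge on the case floor. I stopped pressing at about 5 N.
- **After letting go:** the divider's top corners in the scene picture match a top at 0.090 m (fully down). Stuck on the bar it would be at 0.099 m. One corner's pixel row fell between the two heights.
- **Pans:** they look flat in the scene picture, and the arm touches nothing. The arm hid part of the case in the last top view.
- **Bottle, cup and bowl:** I did not measure them again, but the arm never went near them.
- **Disagreement:** my first two readings of the stand differed by about 19 mm, because I took its low base edge for its top. The close wrist view settled it before I gripped.

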